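# Seat the dish and start the scan with the touch-free switch

## Robot

A 6-joint arm with a two-finger parallel gripper is mounted at the origin on a cart in front of the work surface, level with it; the furniture and walls round the work are solid. World frame = base frame: x ahead of the robot, y to its left, z up, the work surface at z = 0. Lengths are in m, angles in rad, forces in N, time in s.
With the tool pointing down it reaches from about 0.225 to 0.875 m from the base axis. Payload 3.4 kg.
Tool frame: the origin (TCP) lies at the very end of the fingers, on their centre line; the grasp point (between the pads) lies 19 mm behind it; z points along the fingers, y is the line along which they close (so a half turn about z gives the same grasp; the last joint's range is limited). The gripper opens to 85 mm and grips with 20 to 120 N. Pads are 22 mm wide; open, the fingers measure 114 mm over their backs; the gripper's body (76 mm by 85 mm) begins 54 mm behind the grasp point. The pads swing forward as they close: fully open they stand 13 mm farther back than shut.
Start: joints at [1.086, 0.276, 1.505, -0, 1.361, -0.121], TCP at [0.205, 0.537, 0.231] pointing down, gripper open.
Joint ranges: [-2.89, 2.89], [-0.75, 2.08], [0.22, 2.7], [-1.18, 4.32], [0.11, 2.71], [-2.7, 2.7]. Speed limits (rad/s): [2.57, 2.57, 3.14, 3.14, 3.14, 3.14].

## Interface

Orientations are given as a unit quaternion [w, x, y, z].
In Python, from rig import manip, get_image, camera_info gives the robot as it stands. The module is installed in compiled form; this text tells all that it offers.
- The arm moves only by the shell command python3 -m crank 'ROWS' [FORCE]. ROWS is a JSON object of lists of equal length, an entry for each row: "translation": the shift along the tool's x, y, z in mm, a list of three; "roll": the turn about the tool's z in rad; "fingers": the opening, from 0 (shut) to 1 (fully open). A call has 1 to 8 rows; each row shifts and turns the commanded pose from where the row before left it, along the tool's axes as they then stand; what a row does not reach is not made up. A row lasts 1/10 s, in which the tool goes at most 50 mm and 8.59 degrees, less where a joint would pass 70% of its speed; a pose out of reach is approached as far as the arm can. A call is refused whole if a number of a shift passes 50 or a number of a turn 0.15, either way. A call with a gripper value outside its range is refused whole. The fingers move at their own pace and stop on an object; FORCE is the grip in N (left out, the last holds). Time passes only in rows, so rows that do not move let the fingers close. It gives the time, the measured TCP pose, the force, the opening and the grip force at its end, in the units of the state.
- manip.get_state(): the state, without advancing time (a new reading comes with each control period).
- get_image(name): name is "scene" or "top" or "wrist"; returns the picture (480x640x3 uint8, blue, green, red); there is no depth.
- camera_info(name): a dict with "mtx" (3x3 intrinsics, pixels), "D" ([k1, k2, p1, p2, k3] as OpenCV has them; the pictures are not rectified), "rvec" (rotation vector, rad) and "tvec" (3), from world to camera coordinates, as OpenCV has them. Camera axes: x right, y down, z forward; pixel columns grow to the right and rows downward; lengths in m; the calibration is good to about 2 mm. A picture is of the moment at which its call begins: read the wrist's pose just before it. camera_info takes no time and is no camera call; for the wrist camera it gives the pose at the moment of the call.
- manip.sign_off(): hands the job in; it is judged then, once.
The state is a dict: "clock": time; "qpos": joint angles; "qd": joint speeds; "effort": joint torques, N m; "position": TCP position; "ee_rot": TCP orientation; "contact_force": force on the tool from outside, world axes, zero at the start; "moment": the same for the moment, N m; "width": finger opening in m; "gripper_force": force on a finger pad.
Only numpy, scipy, OpenCV 4.12 (cv2) and the standard library are available. Lean on these libraries where they do the work, as an engineer would, in place of code of your own. Each camera call takes 0.05 s, during which the arm holds its last target. There are 200 camera calls.

## Task

Push the petri dish that lies in the scanner's channel along the channel, without lifting it, until it sits fully home against the end stop. Then start the scan with the touch-free round switch: point straight down at its centre, fingertips about 3 cm above it, and stay there for two full seconds without touching it. The square switch cancels the scan, so never bring the fingers over it or touch it, and leave everything else on the bench where it is.

Things in the scene. Friction and masses are not known exactly. Their poses are not given: they have to be found in the camera images.
- dish: The dish to push: flat round clear-white petri dish with lid, 60 mm across, 15 mm high, about 20 g, lying loose in the scanner's channel, 80 to 110 mm short of home; it slides easily. Origin at the centre of its underside, z up.
- scanner: Fixed flat scanner, 230 mm (x) by 110 mm (y), grey. Origin: centre of its underside on the bench; x runs along the channel to the end stop (far from the robot), z up. Metal channel floor at z = 24 mm, open at the near end, 66 mm wide between white rails 6 mm above the floor. White stop bar: 16 mm above the floor, flat face at x = +85 mm; a dish fully home has its centre at x = +55 mm, y = 0.
- round_switch: Touch-free START switch, fixed: low round white puck, 76 mm across, with a round black window 38 mm across in the middle of its top, which is 22 mm above the bench. Origin at the centre of its underside. It stands on the bench to the left or the right of the scanner.
- square_switch: Touch-free CANCEL switch, fixed: low square white block, 72 mm by 72 mm, with a square black window 36 mm wide in its top, 22 mm above the bench. Origin at the centre of its underside. It stands on the other side of the scanner. Keep off.
- vial: Bystander: small vial, 23 mm across, 53 mm high, standing in the gap left of the scanner. Origin under its centre.
- strip_rack: Bystander: low dark rack of small tubes, 82 x 22 x 18 mm, lying in the gap right of the scanner. Origin under its centre; its y axis is its long side.
- jar: Bystander: white sample jar with screw lid, 65 mm across, 84 mm high, behind on the left. Origin under its centre.
- bottle: Bystander: white wide-mouth bottle, 62 mm across, 102 mm high, behind on the right. Origin under its centre.
- spare_dish: Bystander: a second petri dish like the first, 60 mm across, 15 mm high, lying on the bare bench at the far left; not to be used. Origin under its centre.

How it is judged:
By the outcome, as a careful person would: the job done as asked, in the order asked, and still so for the second after the job is handed in, with the robot touching nothing.
It also fails if it takes over 45 s, if anything falls off the work surface, if the arm or the gripper's body presses on something with over 40 N, if the wrist force passes 120 N, or if a joint passes its speed limit or range.

## Working session

There is one attempt and no reset: what is moved stays moved. The work goes in short steps, Python scripts to look and compute and a shell command to move; the robot and the scene stay as the last step left them, time stands still between calls to the robot, and variables do not carry over. Pictures are saved under pics/ and viewed, at most 10 in all, crops included, and the job is handed in when it is done.

```bash
mkdir -p pics; python3 - <<'E'
from rig import manip,get_image,camera_info
import cv2
for n in("top","scene"):
    cv2.imwrite(f"pics/{n}0.png",get_image(n))
s=manip.get_state();print(s)
print(camera_info("top"))
E
```

```text
{'clock': 0.1, 'qpos': array([ 1.08601423e+00,  2.76522474e-01,  1.50602298e+00,  1.27375584e-05,
        1.36071489e+00, -1.20977412e-01]), 'qd': array([-2.40312578e-04, -9.33371518e-04, -4.18912349e-03, -7.83667391e-05,
       -1.56954650e-04,  1.31691420e-03]), 'effort': array([ 4.73245200e-04, -4.17698550e+01, -2.46404886e+01, -2.85800688e-04,
        5.77459519e-03,  6.54108362e-06]), 'position': array([0.20436494, 0.53693879, 0.23052496]), 'ee_rot': array([-2.54654933e-04,  1.80902102e-01,  9.83500754e-01, -7.94031217e-04]), 'contact_force': array([ 0.57011542,  0.29987511, -0.52436109]), 'moment': array([-0.01807015,  0.05560305,  0.08462523]), 'gripper_force': 0.0, 'width': 0.08548664046827643}
{'mtx': array([[526.66794616,   0.        , 328.65476787],
       [  0.        , 526.66794616, 236.44059375],
       [  0.        ,   0.        ,   1.        ]]), 'D': array([-0.06266576,  0.        ,  0.        ,  0.        ,  0.        ]), 'rvec': array([ 2.20985255, -2.17381707,  0.0947233 ]), 'tvec': array([0.02774849, 0.5696533 , 1.14170578])}
```

View pics/top0.png

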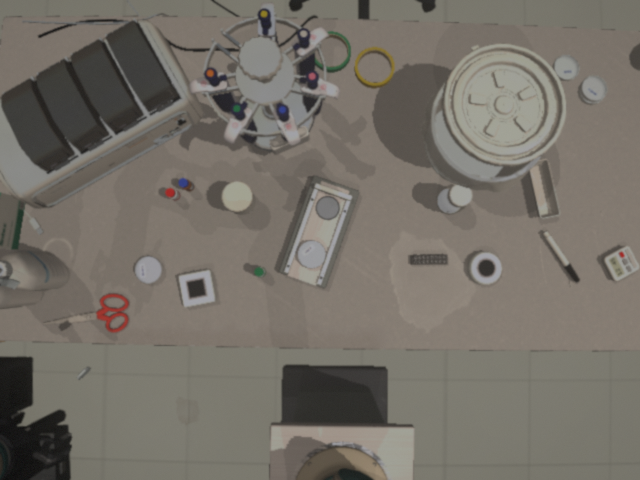

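View pics/scene0.png

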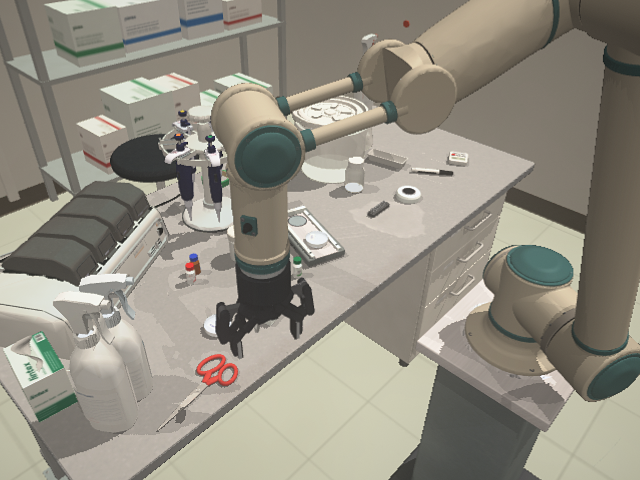

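The top view shows the scanner around (317,232), with the dish at (311,255) and the stop at the far end (332,190). The round switch is at (486,268) on the right, the square one at (197,288) on the left, the vial at (258,271) and the rack at (428,259). In the scene view the gripper hangs over the left of the bench. Next I enlarge the scanner.

```bash
cat > h.py <<'E'
import cv2,numpy as np
from rig import manip,get_image,camera_info
def ray(n,uv,z,ci=None):
    c=ci or camera_info(n);R=cv2.Rodrigues(np.array(c["rvec"]))[0];t=np.array(c["tvec"]).ravel()
    p=cv2.undistortPoints(np.array(uv,float).reshape(-1,1,2),c["mtx"],c["D"]).reshape(-1,2)
    d=np.c_[p,np.ones(len(p))]@R;o=-R.T@t
    return o+d*((np.asarray(z)-o[2])/d[:,2])[:,None]
def proj(n,P):
    c=camera_info(n);return cv2.projectPoints(np.array(P,float).reshape(-1,1,3),np.array(c["rvec"]),np.array(c["tvec"]),c["mtx"],c["D"])[0].reshape(-1,2)
E
python3 - <<'E'
from h import *
im=cv2.imread("pics/top0.png")
a=cv2.resize(im[165:300,270:370],None,fx=5,fy=4.4,interpolation=cv2.INTER_CUBIC) if 0 else cv2.resize(im[170:295,270:365],None,fx=4.8,fy=4.8,interpolation=cv2.INTER_CUBIC)
b=cv2.resize(im[240:296,455:517],None,fx=4.8,fy=4.8,interpolation=cv2.INTER_CUBIC)
o=np.zeros((600,780,3),np.uint8);o[:a.shape[0],:a.shape[1]]=a;o[:b.shape[0],470:470+b.shape[1]]=b
cv2.imwrite("pics/crop1.png",o)
print(ray("top",[[311,255],[486,268],[197,288],[258,271],[428,259],[148,270]],[.039,.022,.022,.05,.018,.015]).round(4))
E
```

```text
[[ 0.5269  0.0749  0.039 ]
 [ 0.5048 -0.3127  0.022 ]
 [ 0.451   0.3235  0.022 ]
 [ 0.4903  0.1874  0.05  ]
 [ 0.5229 -0.1838  0.018 ]
 [ 0.4883  0.4353  0.015 ]]
```

View pics/crop1.png

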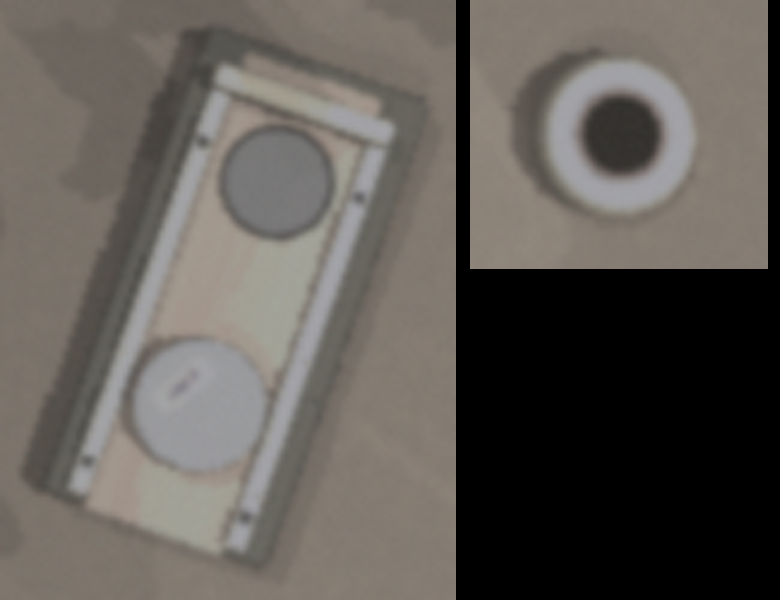

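The crop shows the dish centred at (200,405) in the crop and the grey disc at (277,182). The inner rail corners are at (87,495) and (228,545) at the near end and about (230,95) and (368,145) at the far end. The round switch window is at (621,134).

```bash
python3 - <<'E'
from h import *
P=np.array([[200,405],[277,182],[87,495],[228,545],[230,95],[368,145],[222,92],[388,140]],float)/4.8+[270,170]-.4
w=ray("top",P,[.039,.024,.03,.03,.03,.03,.04,.04]);print(w.round(4))
n=(w[2]+w[3])/2;f=(w[4]+w[5])/2
print("widths",np.linalg.norm(w[2]-w[3]),np.linalg.norm(w[4]-w[5]),"axis",np.arctan2(*(f-n)[[1,0]]),np.arctan2(*(w[4]-w[2])[[1,0]]),np.arctan2(*(w[5]-w[3])[[1,0]]),np.linalg.norm(f-n))
print("disc-dish",np.linalg.norm((w[1]-w[0])[:2]),np.arctan2(*(w[1]-w[0])[[1,0]]),"disc-near",np.linalg.norm((w[1]-n)[:2]))
r=ray("top",[np.array([621-470,134])/4.8+[455,240]-.4],[.022]);print(r.round(4))
E
```

```text
[[ 5.291e-01  7.440e-02  3.900e-02]
 [ 6.328e-01  4.120e-02  2.400e-02]
 [ 4.878e-01  1.250e-01  3.000e-02]
 [ 4.662e-01  6.080e-02  3.000e-02]
 [ 6.719e-01  6.340e-02  3.000e-02]
 [ 6.499e-01 -2.000e-04  3.000e-02]
 [ 6.715e-01  6.700e-02  4.000e-02]
 [ 6.509e-01 -8.800e-03  4.000e-02]]
widths 0.06780242974701695 0.06733144142820133 axis -0.3217414253232172 -0.3229643393285361 -0.32051471562432243 0.19381855090888214
disc-dish 0.10892672848818888 -0.3101975322662553 disc-near 0.16418718435669205
[[ 0.5059 -0.3128  0.022 ]]
```

The axis is at yaw -0.322, with the dish about 108 mm from home and the channel width reading 67 mm against a true 66. The tool -x axis lies almost along the channel. I will shut the fingers, roll -0.04 and swing round well clear of the square switch to a point behind the dish.

```bash
python3 -m crank '{"translation":[[-14,-42,0],[-14,-42,0],[-14,-42,0],[-14,-42,0],[-14,-42,0],[-14,-42,0],[-14,-42,0],[-14,-42,0]],"roll":[-0.042,0,0,0,0,0,0,0],"fingers":[0,0,0,0,0,0,0,0]}' 30
python3 -m crank '{"translation":[[-34,0,0],[-34,0,0],[-34,0,0],[-34,0,0],[-34,0,10],[-34,0,30],[-34,0,30],[-34,0,20]],"roll":[0,0,0,0,0,0,0,0],"fingers":[0,0,0,0,0,0,0,0]}'
python3 -m crank '{"translation":[[0,0,0],[0,0,0]],"roll":[0,0],"fingers":[0,0]}'
python3 - <<'E'
from h import *
from scipy.spatial.transform import Rotation as R
s=manip.get_state();q=s["ee_rot"];M=R.from_quat(q,scalar_first=True).as_matrix();print(s["clock"],s["position"],M.round(4).tolist(),s["contact_force"])
cv2.imwrite("pics/w1.png",get_image("wrist"));np.savez("w1.npz",**camera_info("wrist"))
print(proj("wrist",[[.529,.0744,.039],[.477,.0929,.03]]))
E
```

```text
clock: 0.9
position: [0.202, 0.1816, 0.231]
ee_rot: [0.0, 0.159, 0.987, -0.0]
contact_force: [0.9, -1.4, 0.1]
width: -0.0001
gripper_force: 0.0
clock: 1.7
position: [0.4607, 0.0965, 0.1391]
ee_rot: [-0.002, 0.16, 0.987, -0.0]
contact_force: [0.6, 0.4, 0.2]
width: -0.0002
gripper_force: 0.0
clock: 1.9
position: [0.4603, 0.097, 0.1403]
ee_rot: [-0.002, 0.161, 0.987, -0.0]
contact_force: [-0.3, 1.3, -0.2]
width: 0.0003
gripper_force: 0.0
1.9 [0.46026325 0.09697006 0.14027623] [[-0.9483, 0.3172, -0.0033], [0.3172, 0.9483, 0.0001], [0.0031, -0.001, -1.0]] [-0.26581319  1.26954339 -0.17094279]
[[321.15972005 325.36469677]
 [322.62908561 258.24048867]]
```

View pics/w1.png

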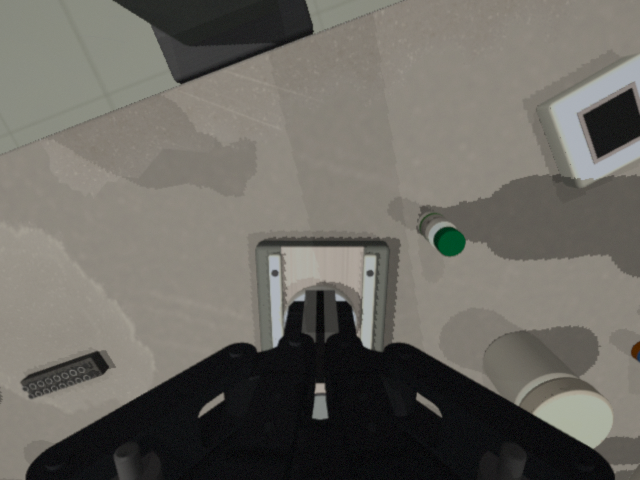

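The wrist view shows the channel centred under the shut fingers. The rail inner edges are at cols 282 and 366 (row 255), the channel mouth at row 248, and the dish's near edge at about (322,284). The bench to the robot side is clear. I check the clearance behind the dish, then go down.

```bash
python3 - <<'E'
from h import *
c=dict(np.load("w1.npz"))
w=ray("",[[322,284],[282,255],[366,255],[323,248]],[.039,.03,.03,.024],c);print(w.round(4))
d=np.array([.9487,-.3164]);p=np.array([.4603,.097]);print([((x[:2]-p)@d).round(4) for x in w],[((x[:2]-p)@np.array([.3164,.9487])).round(4) for x in w])
E
```

```text
[[0.494  0.0867 0.039 ]
 [0.4643 0.0633 0.03  ]
 [0.4852 0.1262 0.03  ]
 [0.471  0.0953 0.024 ]]
[np.float64(0.0353), np.float64(0.0144), np.float64(0.0144), np.float64(0.0107)] [np.float64(0.0009), np.float64(-0.0307), np.float64(0.0356), np.float64(0.0017)]
```

```bash
python3 -m crank '{"translation":[[0,2,25],[0,0,30],[0,0,30],[0,0,15],[0,0,10],[0,0,0],[0,0,0]],"roll":[0,0,0,0,0,0,0],"fingers":[0,0,0,0,0,0,0]}'
python3 -m crank '{"translation":[[-7,0,0],[-8,0,0],[-8,0,0],[-8,0,0],[-8,0,0],[-8,0,0],[-8,0,0],[-8,0,0]],"roll":[0,0,0,0,0,0,0,0],"fingers":[0,0,0,0,0,0,0,0]}'
python3 - <<'E'
from h import *
cv2.imwrite("pics/w2.png",np.hstack([get_image("wrist")[150:450,120:520],cv2.resize(get_image("top")[170:295,270:370],(400,500))[:300] if 0 else cv2.resize(get_image("top")[170:290,270:430],(400,300))]))
E
```

```text
clock: 2.65
position: [0.4619, 0.0995, 0.0323]
ee_rot: [0.001, 0.16, 0.987, 0.0]
contact_force: [-0.3, 1.0, 0.5]
width: -0.0
gripper_force: 0.0
clock: 3.45
position: [0.5218, 0.079, 0.0312]
ee_rot: [-0.0, 0.16, 0.987, 0.0]
contact_force: [0.0, 0.4, 0.7]
width: 0.0002
gripper_force: 0.1
```

View pics/w2.png

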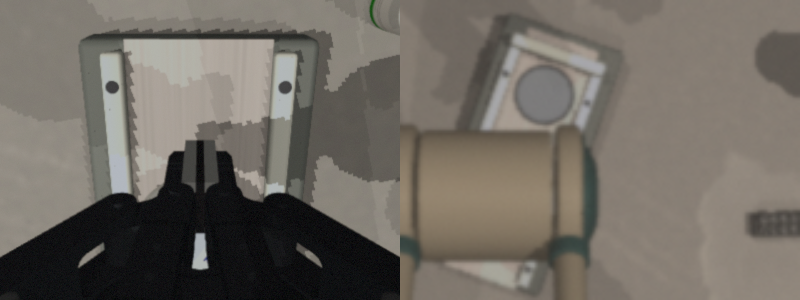

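The wrist view shows the fingers centred between the rails, with the dish ahead of them (white through the gap). I push on, slowing towards the stop.

```bash
python3 -m crank '{"translation":[[-8,0,0],[-8,0,0],[-8,0,0],[-8,0,0],[-8,0,0],[-8,0,0],[-8,0,0],[-6,0,0]],"roll":[0,0,0,0,0,0,0,0],"fingers":[0,0,0,0,0,0,0,0]}'
python3 -m crank '{"translation":[[-2,0,0],[-2,0,0],[-2,0,0],[0,0,0],[0,0,0]],"roll":[0,0,0,0,0],"fingers":[0,0,0,0,0]}'
```

```text
clock: 4.35
position: [0.5809, 0.0593, 0.0313]
ee_rot: [0.0, 0.16, 0.987, 0.0]
contact_force: [-1.1, 0.1, -0.3]
width: -0.0003
gripper_force: 0.1
clock: 4.85
position: [0.5855, 0.0578, 0.0313]
ee_rot: [-0.0, 0.16, 0.987, 0.0]
contact_force: [-0.2, -0.3, -0.8]
width: -0.0001
gripper_force: 0.0
```

```bash
python3 -m crank '{"translation":[[-2,0,0],[-2,0,0],[-2,0,0],[0,0,0]],"roll":[0,0,0,0],"fingers":[0,0,0,0]}'
python3 -m crank '{"translation":[[-1,0,0],[-1,0,0],[0,0,0]],"roll":[0,0,0],"fingers":[0,0,0]}'
```

```text
clock: 5.25
position: [0.5919, 0.0557, 0.0313]
ee_rot: [0.0, 0.16, 0.987, 0.0]
contact_force: [-0.3, -0.3, -0.9]
width: -0.0002
gripper_force: 0.0
clock: 5.55
position: [0.5925, 0.0554, 0.0312]
ee_rot: [-0.001, 0.16, 0.987, 0.0]
contact_force: [-2.1, 0.9, 1.8]
width: 0.0
gripper_force: 1.0
```

```bash
python3 -m crank '{"translation":[[-1,0,0],[-1,0,0],[0,0,0],[0,0,0]],"roll":[0,0,0,0],"fingers":[0,0,0,0]}'
python3 -m crank '{"translation":[[-1,0,0],[-1,0,0],[0,0,0],[0,0,0]],"roll":[0,0,0,0],"fingers":[0,0,0,0]}'
```

```text
clock: 5.95
position: [0.5926, 0.0552, 0.031]
ee_rot: [-0.003, 0.16, 0.987, 0.0]
contact_force: [-5.5, 3.5, 4.1]
width: -0.0
gripper_force: 3.0
clock: 6.35
position: [0.5927, 0.0551, 0.0308]
ee_rot: [-0.004, 0.16, 0.987, 0.0]
contact_force: [-8.8, 4.0, 6.2]
width: 0.0001
gripper_force: 4.6
```

It stalls at 138 mm of travel, where home was expected (140), with a rising force. I back off straight and rise, then check.

```bash
python3 -m crank '{"translation":[[3,0,0],[4,0,0],[8,0,0],[10,0,0],[5,0,-20],[0,0,-45],[0,0,-45],[0,0,-45]],"roll":[0,0,0,0,0,0,0,0],"fingers":[0,0,0,0,0,0,0,0]}'
python3 -m crank '{"translation":[[0,-30,-30],[10,-40,0],[10,-45,0],[10,-45,0],[10,-45,0],[0,0,0]],"roll":[0,0,0,0,0,0],"fingers":[0,0,0,0,0,0]}'
python3 - <<'E'
from h import *
im=get_image("top");cv2.imwrite("pics/top2f.png",im);cv2.imwrite("pics/top2.png",cv2.resize(im[170:295,270:400],None,fx=4.8,fy=4.8,interpolation=cv2.INTER_CUBIC))
p=manip.get_state()["position"];h=np.array([.4603,.097])+.181*np.array([.9487,-.3164]);print(h,(proj("top",[[*h,.039]])-[270,170])*4.8)
E
```

```text
clock: 7.15
position: [0.5679, 0.0635, 0.1879]
ee_rot: [0.0, 0.16, 0.987, -0.0]
contact_force: [-0.1, 0.1, 0.9]
width: 0.0003
gripper_force: 0.0
clock: 7.75
position: [0.4627, -0.1222, 0.2164]
ee_rot: [-0.0, 0.163, 0.987, -0.001]
contact_force: [0.6, 0.9, -0.7]
width: 0.0003
gripper_force: 0.0
[0.6320147 0.0397316] [[278.60312112 177.70797935]]
```

View pics/top2.png

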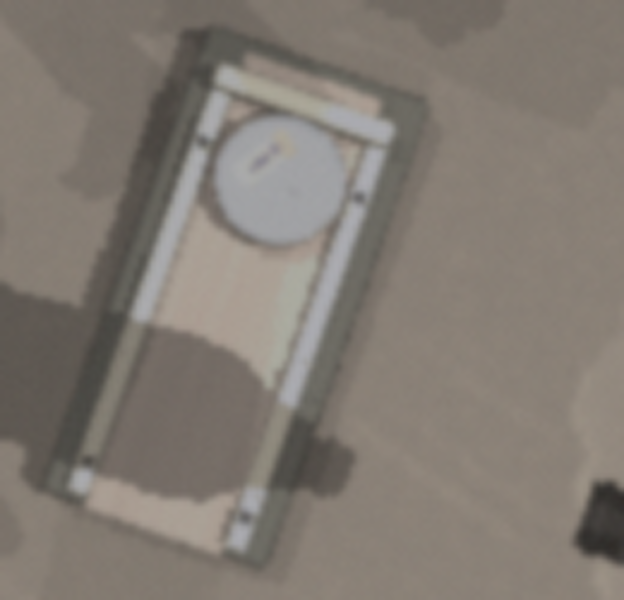

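The dish now sits at (281,180) in the crop, against the stop bar. Home was expected at (279,178), so it is home within measurement. On to the round switch.

```bash
python3 -m crank '{"translation":[[-20,-33,0],[-20,-33,0],[-20,-33,15],[-20,-33,25],[-21,-35,25],[0,0,0],[0,0,0]],"roll":[0,0,0,0,0,0,0],"fingers":[0,0,0,0,0,0,0]}'
python3 - <<'E'
from h import *
s=manip.get_state();print(s["position"])
cv2.imwrite("pics/w3.png",get_image("wrist"));np.savez("w3.npz",**camera_info("wrist"))
print(proj("wrist",[[.5059,-.3128,.022]]))
E
```

```text
clock: 8.5
position: [0.5092, -0.3079, 0.1499]
ee_rot: [-0.001, 0.16, 0.987, 0.001]
contact_force: [-0.8, 1.0, 0.6]
width: -0.0
gripper_force: 0.0
[ 0.50916376 -0.30791739  0.149893  ]
[[313.30493467 228.51349354]]
```

View pics/w3.png

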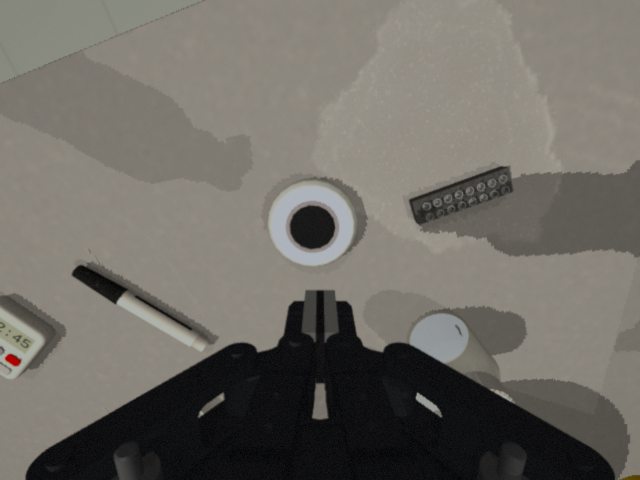

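The round puck's window centre is at (312,227), and the top-camera estimate predicted (313,229), so they agree to about 1 mm. The TCP needs about +2 x, -7 y and 98 mm down. The bottle at (440,338) stays clear.

```bash
python3 -m crank '{"translation":[[2,-7,20],[0,0,30],[0,0,25],[0,0,15],[0,0,8],[0,0,0],[0,0,0],[0,0,0]],"roll":[0,0,0,0,0,0,0,0],"fingers":[0,0,0,0,0,0,0,0]}'
python3 - <<'E'
from h import *
cv2.imwrite("pics/w4.png",get_image("wrist"))
print(manip.get_state()["position"])
E
```

```text
clock: 9.35
position: [0.5056, -0.3151, 0.0547]
ee_rot: [0.001, 0.16, 0.987, -0.001]
contact_force: [-0.1, 0.5, 0.2]
width: -0.0
gripper_force: 0.0
[ 0.50552281 -0.31510608  0.05458433]
```

View pics/w4.png

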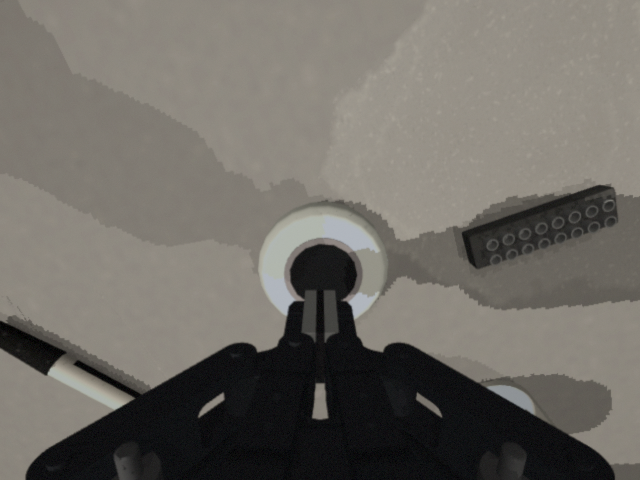

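The puck spans cols 259–387 with its centre at 323, and the fingertips are at 320. I nudge +2 mm in y and 2 mm down, then dwell.

```bash
python3 -m crank '{"translation":[[0,2,2],[0,0,0],[0,0,0],[0,0,0],[0,0,0],[0,0,0],[0,0,0],[0,0,0]],"roll":[0,0,0,0,0,0,0,0],"fingers":[0,0,0,0,0,0,0,0]}'
for i in 1 2 3; do python3 -m crank '{"translation":[[0,0,0],[0,0,0],[0,0,0],[0,0,0],[0,0,0],[0,0,0],[0,0,0],[0,0,0]],"roll":[0,0,0,0,0,0,0,0],"fingers":[0,0,0,0,0,0,0,0]}'; done
python3 - <<'E'
from h import *
print(proj("wrist",[[.5059,-.3128,.022]]))
E
```

```text
clock: 10.2
position: [0.5054, -0.3129, 0.0513]
ee_rot: [-0.0, 0.16, 0.987, 0.0]
contact_force: [-1.1, 0.2, 0.5]
width: 0.0001
gripper_force: 0.0
clock: 11.0
position: [0.5053, -0.3129, 0.0513]
ee_rot: [-0.0, 0.16, 0.987, 0.0]
contact_force: [0.4, -1.4, 0.0]
width: -0.0003
gripper_force: 0.0
clock: 11.8
position: [0.5054, -0.3129, 0.0513]
ee_rot: [0.0, 0.16, 0.987, 0.0]
contact_force: [0.5, -0.8, 0.6]
width: 0.0003
gripper_force: 0.0
clock: 12.6
position: [0.5053, -0.3129, 0.0513]
ee_rot: [0.0, 0.16, 0.987, 0.0]
contact_force: [-0.4, -0.5, -0.4]
width: -0.0002
gripper_force: 0.0
[[321.85098678 282.5278272 ]]
```

The dwell lasted over 3 s at 29 mm above the centre with no contact. I rise clear and take a last look.

```bash
python3 -m crank '{"translation":[[0,0,-20],[0,0,-40],[0,0,-40],[0,0,-40],[0,0,0],[0,0,0]],"roll":[0,0,0,0,0,0],"fingers":[0,0,0,0,0,0]}'
python3 - <<'E'
from h import *
cv2.imwrite("pics/top3.png",get_image("top"))
E
```

```text
clock: 13.2
position: [0.5057, -0.3131, 0.1923]
ee_rot: [0.001, 0.16, 0.987, -0.001]
contact_force: [-1.2, 0.6, -1.0]
width: -0.0001
gripper_force: 0.0
```

View pics/top3.png

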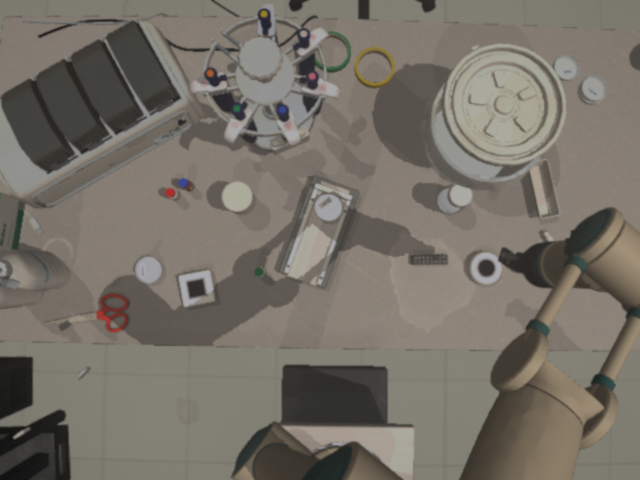

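The dish is home at (328,207), the vial, rack, jar, bottle and spare dish are where they were, and the gripper is clear.

```bash
python3 -c "
from rig import manip
print(manip.sign_off())"
```

```text
the job is handed in; nothing more can be done
None
```

I pushed the dish home against the end stop, then held the fingertips about 29 mm above the centre of the round switch for over 3 s without touching it; everything else is where it was, and the job was handed in at about 13 s.

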